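Tighten the clamp bolt with the click wrench

ROBOT

A 6-joint arm with a two-finger parallel gripper is mounted at the origin on a cart in front of the work surface, level with it; the furniture and walls round the work are solid. World frame = base frame: x ahead of the robot, y to its left, z up, the work surface at z = 0. Lengths are in m, angles in rad, forces in N, time in s.
With the tool pointing down it reaches from about 0.325 to 0.85 m from the base axis. Payload 15.5 kg.
Tool frame: the origin (TCP) lies at the very end of the fingers, on their centre line; the grasp point (between the pads) lies robot.hold_point_z behind it (robot.hold_point_z is the distance from the TCP to the grasp point, in m); z points along the fingers, y is the direction in which the jaws open and shut (so a half turn about z gives the same grasp; the last joint's range is limited). The gripper opens to 91 mm and grips with 3 to 60 N. Pads are 32 mm wide; open, the fingers measure 118 mm over their backs; the gripper's body (76 mm by 178 mm) begins 60 mm behind the grasp point.
Start: joints at [-1.393, 0.494, 1.345, -0, 1.302, -0.096], TCP at [0.169, -0.602, 0.214] pointing down, gripper open.
Joint ranges: [-2.91, 2.91], [-0.82, 2.16], [0.22, 2.67], [-1.22, 4.37], [0.12, 2.79], [-3.08, 3.08]. Speed limits (rad/s): [1.89, 1.89, 2.57, 3.01, 3.01, 3.01].

INTERFACE

Orientations are given as a unit quaternion [w, x, y, z].
In Python, from bench import robot gives the robot as it stands. Calls block until the motion is done:
- robot.move_to(position, orientation): joint-space move of the TCP to a pose.
- robot.move_straight(position, orientation=None, feed=0.15): straight line of the TCP; orientation=None keeps the orientation; feed is the mean speed in m/s.
- robot.movej(angles): joint-space move.
- robot.ungrasp() and robot.grasp(newtons=None): open the fingers fully, or close them until they stop; newtons is the grip in N (None keeps the last).
- robot.wait(seconds).
- robot.ik(position, orientation): joint angles nearest the present ones, or None.
- robot.state(): the state.
- robot.read_camera(name): name is "scene" or "top"; returns (picture, depth): 400x640x3 uint8, red, green, blue; 400x640 float32, m along the optical axis (not along the pixel's ray), 0 where there is no reading.
- robot.camera_model(name): a dict with "fx", "fy", "cx", "cy" (pixels), "xyz" and "attitude" of the camera in the world. Camera axes: x right, y up, looking along -z (the intrinsics and any distortion apply to the point x, -y, -z); pixel columns grow to the right and rows downward; lengths in m; the calibration is good to about 2 mm. A picture is of the moment at which its call begins. camera_model takes no time and is no camera call.
A pose or a line that the arm cannot do raises robot.Unreachable and nothing moves.
- robot.hand_in(): hands the job in, once; it reports no verdict.
The state is a dict: "time": time; "qpos": joint angles; "qvel": joint speeds; "joint_efforts": joint torques, N m; "eef_pos": TCP position; "tool_rot": TCP orientation; "force": force on the tool from outside, world axes, zero at the start; "moment": the same for the moment, N m; "gripper_width": opening from 0.0 (shut) to 1.0 (fully open).
Only numpy, scipy, OpenCV 4.12 (cv2) and the standard library are available. Lean on these libraries where they do the work, as an engineer would, in place of code of your own. Each camera call takes 0.05 s, during which the arm holds its last target.

TASK

Tighten the clamp bolt with the click wrench (the round one with the green grip) that is already set on it: turn it clockwise, as seen from above, until the bolt is home and the wrench breaks over with a click. Stop at once, without forcing it on past the click, then let go, leaving the bolt tight. Leave the flat red-handled spanner on the other clamp where it is.

Things in the scene. Friction and masses are not known exactly. Their poses are not given: they have to be found in the camera images.
- wrench_grip (a point): Centre of the click wrench's round green grip (84 mm long, 24 mm thick), 63 mm above the desk. The wrench is level: steel head on the bolt, thin steel tube, grip, its end 206 mm from the bolt axis on the robot's side. x axis: along the handle to the bolt; z up. This point keeps to a circle of 150 mm radius about the bolt axis. Pinch it from above, across the handle; free desk below.
- bolt_axis (a point): Point on the clamp bolt's vertical axis, at the height of the handle (63 mm), in the wrench's steel head (top 73 mm above the desk). Bolt, head and handle all turn about this axis. The grey fixture under it, 100 x 76 mm and 44 mm high, is fixed to the desk. Two such fixtures stand side by side in either order; this one carries the click wrench.
- bolt (a joint): How far the bolt is tightened, with the wrench's head, rad; grows clockwise seen from above. It starts at 0.3 to 0.55 and is fully home (hard stop) at 0.9. Until then it turns against steady friction, about 3 N at the grip. It stays where it is left, and comes loose if the handle is turned back.
- wrench (a joint): Break-over: handle past the wrench's head, rad, clockwise from above; 0 = straight. With the bolt home, the force at the grip jumps to 11 to 15 N, then the handle gives and the force falls (by 3 N at 0.08 rad, half by 0.16): the click, complete from 0.04 rad (6 mm at the grip). Beyond 0.2 rad (30 mm) it is forced past the click. Let go, it springs back straight by itself.
- spanner_grip (a point): Middle of the red handle (90 mm long, 19 mm wide, 10 mm thick) of the plain flat spanner on the other fixture, 54 mm above the desk, 128 mm from that fixture's bolt on the robot's side: not the tool to use; leave it where it is.

How it is judged:
By the outcome, as a careful person would: the job done as asked, in the order asked, and still so for the second after the job is handed in, with the robot touching nothing.
It also fails if it takes over 40 s, if anything falls off the work surface, if the arm or the gripper's body presses on something with over 40 N, if the wrist force passes 120 N, or if a joint passes its speed limit or range.

## Working session

There is one attempt and no reset: what is moved stays moved. The work goes in short steps, each a Python script; the robot and the scene stay as the last script left them, time stands still between calls to the robot, and variables do not carry over. Pictures are saved under pics/ and viewed, and the job is handed in when it is done.

```bash
mkdir -p pics; ls; python3 - <<'E'
from bench import robot
import cv2,numpy as np
for n in("top","scene"):
    p,d=robot.read_camera(n); cv2.imwrite(f"pics/{n}0.png",p[:,:,::-1]); np.save(f"{n}0.npy",d); print(n,robot.camera_model(n))
print(robot.state(),robot.hold_point_z)
E
```

```text
pics
top {'fx': 403.66266766265903, 'fy': 403.66266766265903, 'cx': 317.86096562265345, 'cy': 196.29050047765028, 'xyz': array([0.42549096, 0.08552142, 1.00995147]), 'attitude': array([-0.68830895, -0.07481741,  0.07501023,  0.71763961])}
scene {'fx': 402.15656527943514, 'fy': 402.15656527943514, 'cx': 321.58635185159756, 'cy': 200.5699952178709, 'xyz': array([0.24257075, 0.6517544 , 0.85864566]), 'attitude': array([-0.26990996, -0.10284567,  0.33346188,  0.89742663])}
{'time': 0.1, 'qpos': array([-1.39248576e+00,  4.94073982e-01,  1.34604057e+00,  1.34072716e-05,
        1.30250561e+00, -9.54791585e-02]), 'qvel': array([ 0.00113829, -0.00080978, -0.0017646 ,  0.00134572,  0.00078178,
        0.00147166]), 'joint_efforts': array([ 3.51485342e-04, -8.80235410e+01, -3.82542551e+01,  7.08448235e-02,
        4.82841558e-02, -4.44874081e-05]), 'eef_pos': array([ 0.16895056, -0.60139222,  0.21343685]), 'tool_rot': array([-5.13582347e-04,  9.90644634e-01,  1.36465910e-01, -1.48140965e-05]), 'force': array([-0.06401338, -0.45331245,  1.18735429]), 'moment': array([ 0.02534526, -0.00205427,  0.05594866]), 'gripper_width': 1.0012376410551407} 0.0188
```

View pics/top0.png

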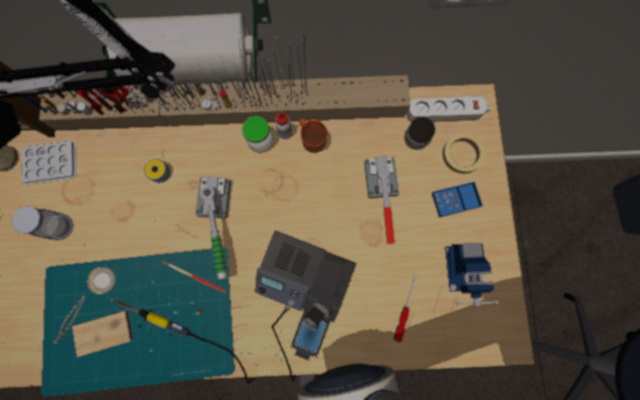

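View pics/scene0.png

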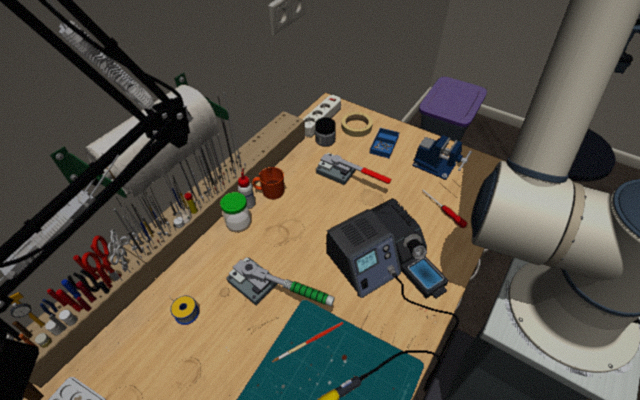

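The top picture shows the green-grip wrench with its grip near (219,257) and head near (210,190). The red spanner is on the right fixture, near (388,215). The soldering station at (300,270) could get in the way of the gripper body. Clockwise moves the grip left in the picture, which is +y and away from the station.

```bash
cat > h.py <<'E'
import numpy as np,cv2
from scipy.spatial.transform import Rotation as R
def cloud(m,d):
    v,u=np.mgrid[:d.shape[0],:d.shape[1]]
    P=np.stack([(u-m['cx'])/m['fx']*d,-(v-m['cy'])/m['fy']*d,-d],-1)
    q=np.asarray(m['attitude']); 
    return P@R.from_quat(q[[1,2,3,0]]).as_matrix().T+m['xyz']
def green(p):
    h=cv2.cvtColor(p,cv2.COLOR_RGB2HSV)
    return (h[...,0]>50)&(h[...,0]<75)&(h[...,1]>120)&(h[...,2]>50)
E
python3 - <<'E'
from bench import robot
from h import *
for n in("top","scene"):
    p=cv2.imread(f"pics/{n}0.png")[:,:,::-1].copy(); d=np.load(f"{n}0.npy"); m=robot.camera_model(n)
    P=cloud(m,d); g=green(p)&(d>0)
    desk=(abs(P[...,2])<.02)&(d>0); print(n,"desk z med",np.median(P[desk][:,2]))
    k,l,s,c=cv2.connectedComponentsWithStats(g.astype(np.uint8))
    for i in range(1,k):
        if s[i,4]>40:
            Q=P[l==i]; print(s[i],c[i],Q.mean(0).round(4),np.percentile(Q,[5,50,95],axis=0).round(4).tolist())
    if n=="top":
        B=P[:,:,:]; np.set_printoptions(suppress=True)
        hi=(P[...,2]>.066)&(P[...,2]<.085)&(d>0)
        hi[:, :190]=0;hi[:,240:]=0;hi[:170]=0;hi[285:]=0
        print("head",P[hi].mean(0),np.argwhere(hi).mean(0),hi.sum(),np.percentile(P[hi],[2,98],axis=0))
        st=P[230:355,250:360].reshape(-1,3); st=st[st[:,2]>.03]
        print("station",np.percentile(st,[1,50,99],axis=0), st[st[:,2]>.09].max(0) if (st[:,2]>.09).any() else '')
        fx=(P[...,2]>.035)&(P[...,2]<.055)&(d>0);fx[:, :190]=0;fx[:,240:]=0;fx[:170]=0;fx[225:]=0
        print("fix",np.percentile(P[fx],[2,50,98],axis=0), cv2.minAreaRect(P[fx][:,:2].astype(np.float32)))
        c=p[165:290,180:370]; cv2.imwrite("pics/crop.png",cv2.resize(c,None,fx=4,fy=4,interpolation=cv2.INTER_CUBIC)[:,:,::-1])
E
```

```text
top desk z med 8.03883265522165e-05
[243 116  26  26 525] [255.40571429 128.65142857] [0.7986 0.2256 0.0873] [[0.7715, 0.2001, 0.0849], [0.7982, 0.2262, 0.0881], [0.8258, 0.2508, 0.091]]
[213 237  12  35 257] [217.76264591 254.62256809] [0.4998 0.3172 0.0731] [[0.4667, 0.3071, 0.0694], [0.4988, 0.317, 0.0734], [0.5356, 0.3266, 0.0762]]
head [0.55562675 0.32819336 0.07123443] [231.22019465 213.60827251] 822 [[0.45095077 0.30336026 0.06642233]
 [0.65958666 0.35698528 0.07600206]]
station [[0.28522726 0.01651197 0.03060255]
 [0.43788405 0.11754958 0.10055165]
 [0.53293633 0.22502123 0.11557171]] [0.54783329 0.22881122 1.00995147]
fix [[0.60405094 0.31756894 0.03518535]
 [0.67461917 0.33868077 0.04090308]
 [0.69373111 0.37010343 0.04647273]] ((0.6478393077850342, 0.34499141573905945), (0.056052640080451965, 0.0928836390376091), 86.56804656982422)
scene desk z med 0.001285973567526244
[220 192  27  22 444] [232.85810811 202.46621622] [0.7972 0.2275 0.089 ] [[0.7706, 0.1997, 0.0845], [0.7967, 0.2279, 0.0894], [0.8249, 0.2541, 0.0919]]
[290 282  38  22 348] [308.5862069  292.05747126] [0.5005 0.3207 0.0729] [[0.4642, 0.3094, 0.0658], [0.5003, 0.3209, 0.0737], [0.5377, 0.3312, 0.077]]
```

View pics/crop.png

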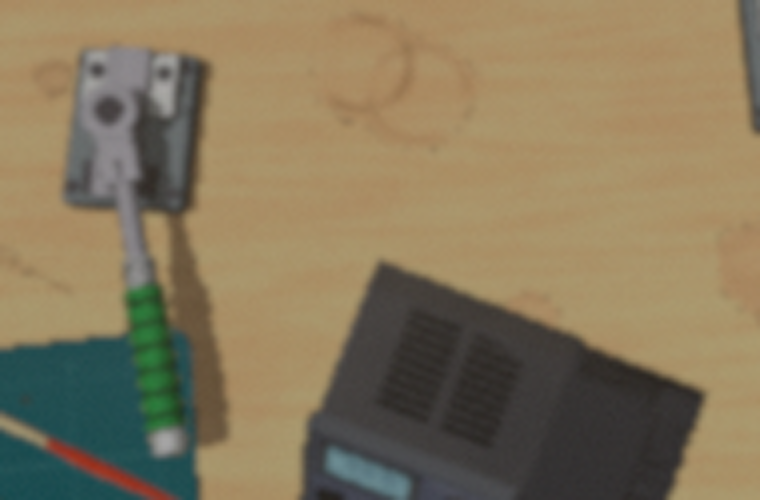

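```bash
cat >> h.py <<'E'
def ray(m,u,v,z):
    q=np.asarray(m['attitude']); r=R.from_quat(q[[1,2,3,0]]).apply([(u-m['cx'])/m['fx'],-(v-m['cy'])/m['fy'],-1])
    return m['xyz']+r*(z-m['xyz'][2])/r[2]
def quat(a):  # tool down, tool x at yaw a+pi
    b=a+np.pi; M=np.array([[np.cos(b),np.sin(b),0],[np.sin(b),-np.cos(b),0],[0,0,-1]])
    return R.from_matrix(M).as_quat()[[3,0,1,2]]
E
python3 - <<'E'
from bench import robot
from h import *
m=robot.camera_model("top"); ms=robot.camera_model("scene")
b=ray(m,180+110/4-.4,165+108/4-.4,.073); print("bolt",b)
p=cv2.imread("pics/top0.png")[:,:,::-1].copy();g=green(p);g[:200]=0
C=[]
for n,mm,sl in(("top",m,slice(230,280)),("scene",ms,slice(275,310))):
    p=cv2.imread(f"pics/{n}0.png")[:,:,::-1].copy();g=green(p);k=np.zeros_like(g);k[sl]=g[sl]
    pts=np.argwhere(k)[:,::-1].astype(np.float32); (c,wh,an)=cv2.minAreaRect(pts); pts2=[tuple(x) for x in cv2.boxPoints((c,wh,an))]
    print(n,c,wh,"grip",ray(mm,*c,.066), [ray(mm,*x,.066)[:2].round(4).tolist() for x in pts2])
    G=ray(mm,*c,.066); print(" dist",np.hypot(*(b-G)[:2]),"yaw",np.arctan2(*(b-G)[[1,0]]))
p=cv2.imread("pics/scene0.png"); cv2.imwrite("pics/crop2.png",cv2.resize(p[245:315,220:350],None,fx=6,fy=6,interpolation=cv2.INTER_CUBIC))
E
```

```text
bolt [0.6499389  0.34430568 0.073     ]
top (217.5, 254.00001525878906) (34.03059005737305, 8.548747062683105) grip [0.50170131 0.31961224 0.066     ] [[0.5398, 0.3365], [0.5423, 0.3167], [0.4642, 0.303], [0.4618, 0.3224]]
 dist 0.15028023312521196 yaw 0.16506448506387714
scene (308.25860595703125, 292.10345458984375) (37.32476043701172, 10.027547836303711) grip [0.50314335 0.31825179 0.066     ] [[0.5413, 0.3369], [0.5481, 0.3138], [0.4653, 0.2998], [0.46, 0.3225]]
 dist 0.14908970124895746 yaw 0.17565501298977304
```

View pics/crop2.png

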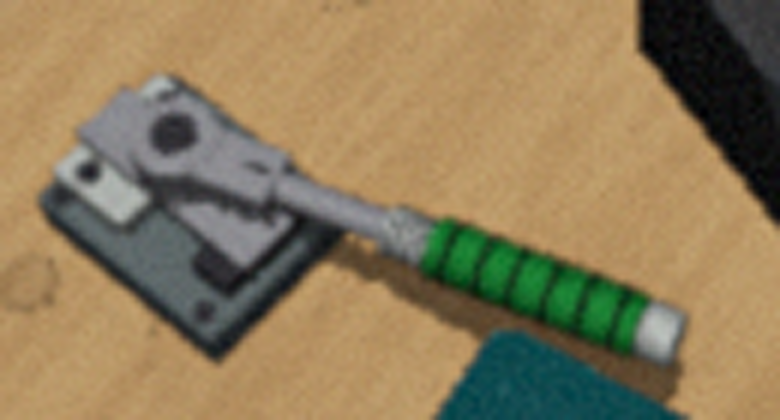

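The close-ups show the bolt's dark socket at top pixel (207,192) and about (249,267) in the scene view. The grip lies 150 mm from it in both views, as it must, with a handle yaw of about 0.17. Next I approach and grasp.

```bash
python3 - <<'E'
from bench import robot
from h import *
print("bolt scene",ray(robot.camera_model("scene"),220+175/6,245+132/6,.073))
B=np.array([.650,.344]);a=.168
G=B-.150*np.array([np.cos(a),np.sin(a)]); q=quat(a); print(G)
zt=.064-robot.hold_point_z
print(robot.ik([*G,zt],q))
for th in (.3,.6,.8):
    aa=a-th; print(th,robot.ik([*(B-.15*np.array([np.cos(aa),np.sin(aa)])),zt],quat(aa)))
robot.move_to([*G,.22],q); print(robot.state()['time'])
robot.move_straight([*G,zt],feed=.1)
s=robot.state(); print(s['time'],s['force'],s['eef_pos'])
p,d=robot.read_camera("top"); cv2.imwrite("pics/top1.png",p[:,:,::-1])
p,d=robot.read_camera("scene"); cv2.imwrite("pics/scene1.png",p[:,:,::-1])
E
```

```text
bolt scene [0.64822766 0.34335351 0.073     ]
[0.50211183 0.31891837]
[ 4.65503069e-01  6.56524758e-01  1.58582776e+00 -4.44089210e-16
  8.99240135e-01 -1.27329326e+00]
0.3 [ 5.31319325e-01  6.81552934e-01  1.52122154e+00 -4.44089210e-16
  9.38818181e-01 -9.07477002e-01]
0.6 [ 5.78638905e-01  7.19938282e-01  1.42372926e+00 -4.44089210e-16
  9.97925117e-01 -5.60157422e-01]
0.8 [ 5.98194993e-01  7.51353461e-01  1.34506805e+00 -4.44089210e-16
  1.04517114e+00 -3.40601334e-01]
3.5167
5.4167 [-0.04163478 -0.40489851 -0.63810716] [0.50237738 0.31906464 0.04566502]
```

View pics/scene1.png

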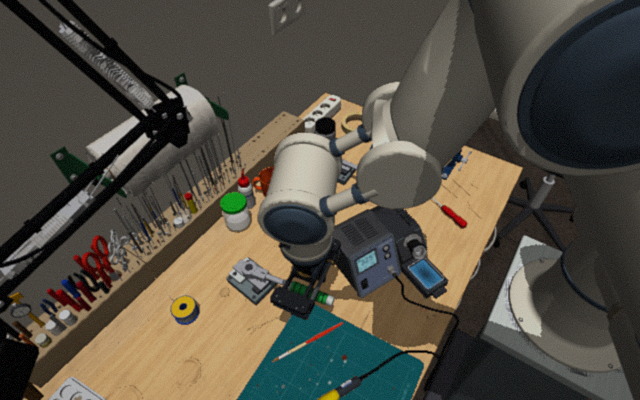

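The gripper straddles the green grip, seen near (305,290), and is clear of the station. I'll close it and start with a short turn to learn the forces.

```bash
cat >> h.py <<'E'
B=np.array([.650,.344]);a0=.168
def pose(th,zt=.0452):
    aa=a0-th; return [*(B-.15*np.array([np.cos(aa),np.sin(aa)])),zt],quat(aa)
def rd(s,f0):
    e=s['eef_pos'][:2]-B; aa=np.arctan2(-e[1],-e[0]); th=a0-aa
    t=np.array([-np.sin(aa),np.cos(aa)]) # motion dir of grip for clockwise: +
    F=s['force']-f0
    return th,-F[:2]@t,F[:2]@np.array([np.cos(aa),np.sin(aa)]),F[2],np.hypot(*e)
E
python3 - <<'E'
from bench import robot
from h import *
f0=robot.state()['force']; np.save("f0.npy",f0)
robot.grasp(30); s=robot.state(); print(s['time'],s['gripper_width']*91,(s['force']-f0).round(2))
for th in (.02,.04,.08,.12):
    p,q=pose(th); robot.move_straight(p,q,feed=.03); s=robot.state(); print(round(s['time'],2),th,np.round(rd(s,f0),4),(s['moment']).round(2))
E
```

```text
6.5583 23.28482473800496 [-0.27 -1.48 -0.54]
6.81 0.02 [ 0.0206 -0.0176 -2.9326 -0.3655  0.1501] [ 0.09  0.05 -0.03]
7.06 0.04 [ 0.0404 -0.0882 -2.6377 -0.7168  0.1501] [ 0.12  0.18 -0.08]
7.41 0.08 [ 0.081  -1.6209 -3.0946 -0.4     0.1501] [ 0.33  0.34 -0.04]
7.76 0.12 [ 0.1204 -2.2298 -3.1536 -0.3869  0.1501] [ 0.38  0.51 -0.15]
```

```bash
python3 - <<'E'
from bench import robot
from h import *
f0=np.load("f0.npy")
for th in (.15,.18,.21,.24,.27,.30):
    p,q=pose(th); robot.move_straight(p,q,feed=.03); s=robot.state(); print(round(s['time'],2),th,np.round(rd(s,f0),4),s['moment'].round(2),s['force'].round(2))
for i in range(3):
    s=robot.state(); print(s['force'].round(2)); robot.wait(.05)
p,d=robot.read_camera("top"); cv2.imwrite("pics/top2.png",cv2.resize(p[150:300,150:350],None,fx=4,fy=4)[:,:,::-1])
E
```

```text
8.06 0.15 [ 0.1502 -1.5139 -4.7766  0.0805  0.1501] [ 0.2   0.58 -0.04] [-4.19  1.02  0.23]
8.36 0.18 [ 0.1801 -1.3586 -5.1151  0.5245  0.1501] [ 0.3   0.68 -0.09] [-4.48  1.01  0.68]
8.66 0.21 [ 0.2103 -0.9978 -6.3008 -0.0809  0.1501] [ 0.28  0.79 -0.1 ] [-5.64  0.85  0.07]
8.96 0.24 [ 2.4030e-01 -1.5636e+00 -5.3734e+00 -5.1000e-03  1.5020e-01] [ 0.21  0.74 -0.05] [-4.63  1.54  0.15]
9.26 0.27 [ 2.7060e-01 -1.1643e+00 -6.5674e+00 -4.1000e-03  1.5020e-01] [ 0.27  0.73 -0.03] [-5.8   1.42  0.15]
9.56 0.3 [ 0.3009 -0.9641 -6.854   0.438   0.1502] [ 0.21  0.76 -0.06] [-6.05  1.45  0.59]
[-6.05  1.45  0.59]
[-5.81  1.13 -0.6 ]
[-5.56  2.1   1.06]
```

View pics/top2.png

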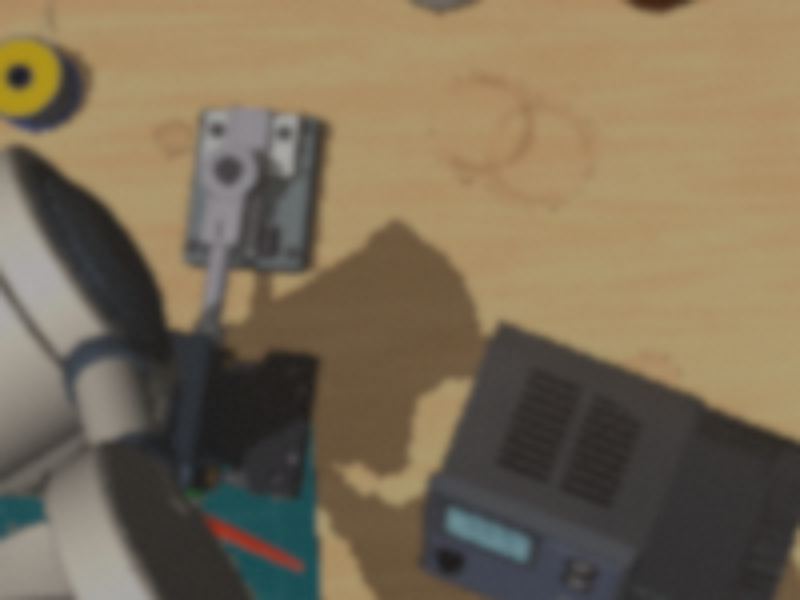

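```bash
python3 - <<'E'
from bench import robot
from h import *
f0=np.load("f0.npy"); th=.30
while th<.64:
    th+=.01
    p,q=pose(th); robot.move_straight(p,q,feed=.02); s=robot.state(); r=rd(s,f0); print(round(s['time'],2),round(th,3),np.round(r,3),s['moment'].round(2))
    if r[1]>5: break
E
```

```text
10.01 0.31 [ 0.309  0.671 -6.079  0.353  0.15 ] [ 0.04  0.78 -0.01]
10.26 0.32 [ 0.319  0.437 -6.621  0.219  0.15 ] [-0.02  0.77 -0.02]
10.51 0.33 [ 0.329  1.178 -5.97   0.22   0.15 ] [-0.03  0.78  0.03]
10.76 0.34 [ 0.339  1.329 -6.122  0.32   0.15 ] [-0.03  0.74  0.05]
11.01 0.35 [ 0.349  0.841 -5.428  0.419  0.15 ] [-0.01  0.8   0.01]
11.26 0.36 [ 0.359  0.795 -5.01  -0.818  0.15 ] [0.01 0.75 0.  ]
11.51 0.37 [ 0.369  1.524 -4.903  0.805  0.15 ] [-0.04  0.71  0.02]
11.76 0.38 [ 0.379  1.2   -6.085  1.284  0.15 ] [0.   0.83 0.  ]
12.01 0.39 [ 0.389  0.16  -6.719  0.263  0.15 ] [0.04 0.79 0.  ]
12.26 0.4 [ 0.399  0.67  -5.943  0.808  0.15 ] [ 0.05  0.77 -0.  ]
12.51 0.41 [ 0.409  1.392 -6.493  1.136  0.15 ] [-0.02  0.84  0.06]
12.76 0.42 [ 0.419  0.754 -5.863  1.065  0.15 ] [ 0.07  0.84 -0.01]
13.01 0.43 [ 0.429  1.587 -6.252  0.426  0.15 ] [0.05 0.82 0.01]
13.26 0.44 [ 0.439  1.093 -6.222 -0.249  0.15 ] [ 0.05  0.81 -0.02]
13.51 0.45 [ 0.449  1.943 -6.625  0.965  0.15 ] [ 0.07  0.87 -0.01]
13.76 0.46 [ 0.459  1.149 -5.583 -0.508  0.15 ] [ 0.07  0.84 -0.04]
14.01 0.47 [ 0.469  1.399 -7.214  0.431  0.15 ] [ 0.05  0.87 -0.  ]
14.26 0.48 [ 0.472  7.494 -3.784  1.242  0.15 ] [-1.08  0.83  0.33]
```

The force jumped at θ≈0.47, so the bolt is home. I'll step on through the break-over, with a hard limit.

```bash
python3 - <<'E'
from bench import robot
from h import *
f0=np.load("f0.npy"); th=.48
while th<.535:
    th+=.008
    p,q=pose(th); robot.move_straight(p,q,feed=.02); s=robot.state(); r=rd(s,f0); print(round(s['time'],2),round(th,3),np.round(r,3),s['moment'].round(2))
    if r[0]>.525: break
E
```

```text
14.51 0.488 [ 0.477 11.29  -4.081  1.614  0.15 ] [-1.59  0.87  0.46]
14.76 0.496 [ 0.485  9.859 -3.483  2.429  0.15 ] [-1.47  0.8   0.56]
15.01 0.504 [ 0.493 10.873 -3.309  1.421  0.15 ] [-1.41  0.85  0.51]
15.26 0.512 [ 0.502 10.065 -3.997  1.598  0.15 ] [-1.44  0.86  0.52]
15.51 0.52 [ 0.51   9.832 -3.936  1.883  0.15 ] [-1.41  0.84  0.48]
15.76 0.528 [ 0.518  9.478 -3.113  1.586  0.15 ] [-1.37  0.88  0.51]
16.01 0.536 [ 0.526  8.893 -4.678  0.325  0.15 ] [-1.33  0.95  0.46]
```

```bash
python3 - <<'E'
from bench import robot
from h import *
f0=np.load("f0.npy")
p,q=pose(.546); robot.move_straight(p,q,feed=.02); s=robot.state(); print(np.round(rd(s,f0),3),s['moment'].round(2))
robot.ungrasp(); s=robot.state(); print(s['time'],s['gripper_width'],np.round(rd(s,f0),3))
p[2]=.22; robot.move_straight(p,feed=.12); s=robot.state(); print(s['time'],np.round(rd(s,f0),3))
robot.movej([-0.3,*s['qpos'][1:]]); print(robot.state()['time'])
for n in("top","scene"):
    p,d=robot.read_camera(n); cv2.imwrite(f"pics/{n}3.png",p[:,:,::-1]); np.save(f"{n}3.npy",d)
    m=robot.camera_model(n); g=green(p); k=np.zeros_like(g); k[230:315]=g[230:315]; pts=np.argwhere(k)[:,::-1].astype(np.float32)
    c,wh,an=cv2.minAreaRect(pts); G=ray(m,*c,.066); e=B-G[:2]; print(n,c,wh,G,np.hypot(*e),"th",a0-np.arctan2(e[1],e[0]))
E
```

```text
[ 0.537  9.251 -4.293  0.623  0.15 ] [-1.25  0.92  0.45]
17.3667 0.9990174453980897 [ 0.546  0.26  -0.291  0.562  0.15 ]
18.975 [ 0.544  0.392 -0.898 -0.431  0.15 ]
20.95
top (187.20001220703125, 253.9000244140625) (9.17060375213623, 35.10127639770508) [0.50486135 0.39003945 0.066     ] 0.1522657535187408 th 0.475170178113551
scene (281.64752197265625, 309.3770446777344) (20.357864379882812, 9.98687744140625) [0.52704497 0.38233711 0.066     ] 0.12879313800109915 th 0.47024501854525547
```

View pics/top3.png

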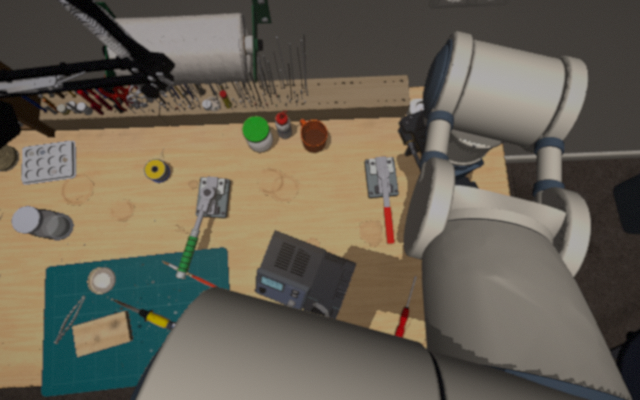

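The top picture shows the click wrench at rest, with its grip at (187,254). It sprang back to θ≈0.475, the angle where the bolt came home. The red spanner is unmoved at (388,215), and the arm is clear.

```bash
python3 - <<'E'
from bench import robot
s=robot.state(); print(s['time'],s['eef_pos'],s['force']); robot.hand_in()
E
```

```text
21.05 [ 0.63408304 -0.1327393   0.21924413] [ 0.24525632 -0.22763581 -0.4387546 ]
the job is handed in; nothing more can be done
```

I tightened the clamp bolt with the click wrench until it clicked, let go, and handed the job in at about 21 s. I saw no verdict on it.

- **Tightening:** I pinched the green grip and turned it clockwise. The bolt came home after about 0.47 rad. The force at the grip then rose to about 11 N and fell to about 9 N as the wrench broke over.
- **Stopping:** I stopped about 0.06 rad past home. The click is complete at 0.04 rad and counts as forced beyond 0.2 rad.
- **After letting go:** the pictures put the handle at about 0.47–0.475 rad, so it sprang back straight with the bolt still home. The red spanner had not moved, and the force reading showed the robot touching nothing.

Three readings were less clean than I would have liked:

- **Friction:** the force along the turn read about −2 to +2 N instead of the stated 3 N. I measured it at standstill, and the sensor is noisy.
- **Pull along the handle:** there was a steady pull of about 3–7 N along the handle while I held it.
- **Final scene view:** only part of the grip showed in that picture, so its radius came out at 129 mm instead of 150 mm. Its angle still agreed with the top view, which gave 152 mm.

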